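# Stack the used sample cups and drop them in the discard basket

## Task

Clear away the two used white stacking cups: stand the knocked-over one upright on the bench and let go of it, then take it again and nest it fully down into the cup that is already standing. Carry the nested pair in one lift to the wire basket and drop it in, letting go with the bottom of the stack no higher than about the basket's rim, so that both cups end up inside. Do not knock over the standing cup, and leave everything else on the bench where it is.

Things in the scene. Friction and masses are not known exactly. Their poses are not given: they have to be found in the camera images.
- fallen_cup: White plastic cup lying on its side. 75 mm tall: a cone, diameter 38 mm at the base to 56 mm at 51 mm, then a straight collar, diameter 62 mm, from 51 to 75 mm (the open mouth). Wall 2.5 mm, 45 g. Origin: centre of the base's underside; z: along the axis, base to mouth. Lying, z is 13 deg above level and within 30 deg of world +y. It rests on the edges of base and collar.
- standing_cup: Identical white cup, standing mouth up. Origin: centre of its underside; z up its axis. Fully nested, the upper collar rests on the lower rim: upper origin 24 mm above the lower one, stack 99 mm tall, collars at 51-75 mm (lower cup) and 75-99 mm (upper). Nothing locks them: lifted by the upper cup alone, the lower one stays or falls off.
- basket: Open steel wire discard basket, fixed to the bench, 210 mm (its x) by 170 mm (its y) outside, rim 90 mm above the bench, inner floor 12 mm above the bench, walls 4 mm. Origin: centre of its underside, on the bench; z up. Stands on the left or on the right.
- tube_rack: Bystander, fixed: pale pink tube rack, 200 (x) by 90 (y) mm, 61 mm high with its tubes, across the bench from the basket. Origin: centre of the underside.
- beaker: Bystander: plain glass beaker without a collar, diameter 66 mm, 68 mm high, standing beside the standing cup. Origin: centre of the underside.
- jar: Bystander: glass jar with a white lid, diameter 84 mm, 130 mm high. Origin: centre of the underside.
- tip_box: Bystander: dark pink box of yellow pipette tips, 85 (x) by 120 (y) mm, 64 mm high. Origin: centre of the underside.
- pipette: Bystander: white pipette lying along its y axis, from -63 to +185 mm, 29 mm high. Origin: underside of its handle.
- marker: Bystander: marker pen lying along its y axis, from -45 to +78 mm, 13 mm high.
- dish: Bystander: low round lidded dish, diameter 62 mm, 18 mm high. Origin: centre of the underside.

How it is judged (in metres and radians):
On the way, in this order (a step that is already met when the one before it is completed fails the run):
1. the fallen cup stands upright on the bench, let go and at rest (angle between fallen_cup's own z axis and vertical below 0.1 rad and height (world z) of fallen_cup below 0.006 m and linear speed of fallen_cup below 0.03 m/s and contact force between the fingers and fallen_cup below 0.2 N and horizontal distance between fallen_cup and basket above 0.1 m), for 0.2 s.
2. it is nested fully down in the standing cup, which stands on the bench, and let go (z of fallen_cup in the frame of standing_cup between 0.012 and 0.031 m and x of fallen_cup in the frame of standing_cup between -0.008 and 0.008 m and y of fallen_cup in the frame of standing_cup between -0.008 and 0.008 m and angle between the z axis of fallen_cup and the z axis of standing_cup, either way round below 0.15 rad and height (world z) of standing_cup below 0.006 m and angle between standing_cup's own z axis and vertical below 0.1 rad and contact force between the fingers and fallen_cup below 0.2 N and linear speed of fallen_cup below 0.03 m/s), for 0.2 s.
3. the nested pair is lifted together, at least 40 mm off the bench (z of fallen_cup in the frame of standing_cup between 0.012 and 0.031 m and x of fallen_cup in the frame of standing_cup between -0.008 and 0.008 m and y of fallen_cup in the frame of standing_cup between -0.008 and 0.008 m and angle between the z axis of fallen_cup and the z axis of standing_cup, either way round below 0.15 rad and height (world z) of standing_cup above 0.04 m), for 0.1 s.
At the end, for the whole second after the job is handed in: Both cups lie or stand at rest inside the wire basket (the centre of each cup's base within the basket's walls and below its rim), released, and every loose bystander is within 30 mm of where it started (x of fallen_cup in the frame of basket between -0.1 and 0.1 m and y of fallen_cup in the frame of basket between -0.08 and 0.08 m and z of fallen_cup in the frame of basket between 0 and 0.08 m and linear speed of each of fallen_cup, standing_cup below 0.03 m/s and angular speed of each of fallen_cup, standing_cup below 0.5 rad/s and x of standing_cup in the frame of basket between -0.1 and 0.1 m and y of standing_cup in the frame of basket between -0.08 and 0.08 m and z of standing_cup in the frame of basket between 0 and 0.08 m and distance of each of beaker, jar, tip_box, pipette, marker, dish from where it was at the start of the episode below 0.03 m); the robot touches nothing.
It fails at once if a bystander is pushed more than 30 mm away or tipped over (distance of any of beaker, jar, tip_box, pipette, marker, dish from where it was at the start of the episode above 0.03 m or angle between any of beaker, jar's own z axis and vertical above 0.5 rad).
It fails at once if the standing cup is knocked over on the bench (angle between standing_cup's own z axis and vertical above 0.7 rad and horizontal distance between standing_cup and basket above 0.16 m).
It fails at once if the stack is let go with its bottom more than 130 mm above the bench (40 mm above the rim) (height (world z) of standing_cup above 0.13 m and contact force between the fingers and standing_cup below 0.05 N and contact force between the fingers and fallen_cup below 0.05 N).
It also fails if it takes over 61 s, if anything falls off the work surface, if the arm or the gripper's body presses on something with over 40 N, if the wrist force passes 120 N, or if a joint passes its speed limit or range.

## Robot

A 6-joint arm with a two-finger parallel gripper is mounted at the origin on the work surface. World frame = base frame: x ahead of the robot, y to its left, z up, the work surface at z = 0. Lengths are in mm, angles in rad, forces in N, time in s.
With the tool pointing down it reaches from about 400 to 925 mm from the base axis. Payload 12.5 kg.
Tool frame: the origin (TCP) lies between the finger pads; the fingertips stand 11 mm ahead of it and the grasp point (between the pads) lies 8 mm behind it (env.tip_extent is the distance from the TCP to the fingertips, in mm); x points along the fingers, z is the direction in which the jaws open and shut, and the axes are right-handed (so a half turn about x gives the same grasp; the last joint's range is limited). The gripper opens to 95 mm and grips with 3 to 60 N. Pads are 20 mm wide; open, the fingers measure 119 mm over their backs; the gripper's body (75 mm by 180 mm) begins 59 mm behind the grasp point.
Start: joints at [-1.273, 0.491, 1.559, -0, 1.092, -0.106], TCP at [245.596, -574.742, 225.661] pointing down, gripper open.
Joint ranges: [-3.1, 3.1], [-0.84, 2.19], [0.05, 2.79], [-1.13, 4.28], [0.06, 2.93], [-2.69, 2.69]. Speed limits (rad/s): [2.22, 2.22, 2.79, 3.14, 3.14, 3.14].

## Interface

Orientations are given as [roll, pitch, yaw] about the fixed x, y, z axes, in that order (R = Rz(yaw) Ry(pitch) Rx(roll)).
In Python, from cell import status, imaging, env gives the robot as it stands. The module is installed in compiled form; this text tells all that it offers.
- The arm moves only by the tool apply_moves, never from a script. Its argument "increments" is a list of rows, each a list of 5 numbers: the closure, from 0 (fully open) to 1 (shut), then the shift along the tool's x, y, z in mm, then the turn about the tool's x in degrees. A call has 1 to 10 rows; each row shifts and turns the commanded pose from where the row before left it, along the tool's axes as they then stand; what a row does not reach is not made up. A row lasts 1/10 s, in which the tool goes at most 50 mm and 8.59 degrees, less where a joint would pass 70% of its speed; a pose out of reach is approached as far as the arm can. A call with a gripper value outside its range is refused whole. The fingers move at their own pace and stop on an object; the grip force is fixed at half the most. Time passes only in rows, so rows that do not move let the fingers close. It gives the time, the measured TCP pose, the force and the opening at its end, in the units of the state.
- status.state(): the state, without advancing time (a new reading comes with each control period).
- imaging.read_camera(name): name is "scene" or "side" or "wrist"; returns a dict with "pixels" (400x640x3 uint8, red, green, blue), "fovy" (degrees; the focal length in pixels is half the picture's height over the tangent of half this angle, whatever the lens; pixels are square), "cx", "cy" (the principal point, pixels), "R" (3x3) and "t" (3): a world point X has camera coordinates R X + t. Camera axes: x right, y down, z forward; pixel columns grow to the right and rows downward; lengths in mm; the calibration is good to about 2 mm. A picture is of the moment at which its call begins. There is no depth.
- env.job_done(): hands the job in, once; it reports no verdict.
The state is a dict: "t": time; "joints": joint angles; "qvel": joint speeds; "tau": joint torques, N m; "eef_pos": TCP position; "tcp_rot": TCP orientation; "ft_force": force on the tool from outside, world axes, zero at the start; "moment": the same for the moment, N m; "opening": opening from 0.0 (shut) to 1.0 (fully open).
Only numpy, scipy, OpenCV 4.12 (cv2) and the standard library are available. Lean on these libraries where they do the work, as an engineer would, in place of code of your own. Each camera call takes 0.05 s, during which the arm holds its last target. There are 200 camera calls.

## Working session

There is one attempt and no reset: what is moved stays moved. The work goes in short steps, Python scripts to look and compute and a tool call to move; the robot and the scene stay as the last step left them, time stands still between calls to the robot, and variables do not carry over. Pictures are saved under pics/ and viewed, about 8 in all and at most 12, crops included, and the job is handed in when it is done.

Besides the shell and the picture viewer there is one more tool, called after "Call:" as name([rows], argument=value, ...), one row to a line, values as JSON. apply_moves: Moves the arm, as the interface text tells. Its arguments: {"type":"object","properties":{"increments":{"type":"array"}},"required":["increments"]}

```bash
mkdir -p pics
cat > h.py <<'E'
import numpy as np, cv2
from cell import status, imaging, env
def shot(name,fn):
    c=imaging.read_camera(name); cv2.imwrite('pics/'+fn,c['pixels'][:,:,::-1]); 
    import pickle; d=dict(c); pickle.dump(d,open('pics/'+fn+'.pkl','wb')); return c
def load(fn):
    import pickle; return pickle.load(open('pics/'+fn+'.pkl','rb'))
def f(c): return 200/np.tan(np.radians(c['fovy'])/2)
def ray(c,u,v):
    d=np.array([(u-c['cx'])/f(c),(v-c['cy'])/f(c),1]); R=np.array(c['R']);t=np.array(c['t']); return -R.T@t, R.T@d
def onz(c,u,v,z):
    o,d=ray(c,u,v); return o+d*(z-o[2])/d[2]
def proj(c,X):
    p=np.array(c['R'])@np.array(X)+np.array(c['t']); return p[0]/p[2]*f(c)+c['cx'],p[1]/p[2]*f(c)+c['cy']
E
python3 - <<'E'
from h import *
np.set_printoptions(precision=3,suppress=True)
for n in ('scene','side'):
    c=shot(n,n+'0.png'); print(n,c['fovy'],c['cx'],c['cy'],ray(c,320,200))
c=shot('wrist','wrist0.png');print(ray(c,320,200))
print(status.state())
E
```

```text
scene 45.182253934280645 315.76233638270816 198.03690628941627 (array([949.281, 496.555, 909.411]), array([-0.32 , -0.48 , -0.817]))
side 56.60566270549288 323.28946928987983 208.24413774751093 (array([316.995, 399.976, 630.746]), array([ 0.45 , -0.525, -0.722]))
(array([ 310.995, -547.278,  384.092]), array([-0.243, -0.113, -0.964]))
{'t': 0.15, 'joints': array([-1.273,  0.491,  1.559, -0.   ,  1.092, -0.106]), 'qvel': array([ 0.001, -0.002, -0.001,  0.   , -0.001, -0.   ]), 'tau': array([  0.002, -61.289, -25.828,   0.069,   0.047,  -0.   ]), 'eef_pos': array([ 245.538, -574.564,  225.22 ]), 'tcp_rot': array([3.049, 1.57 , 1.882]), 'ft_force': array([ 0.771, -0.927, -0.446]), 'moment': array([-0.034, -0.005, -0.047]), 'opening': 1.0003372528390853}
```

View pics/scene0.png

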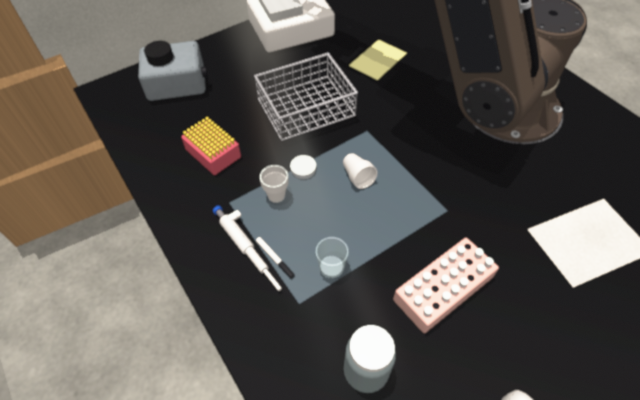

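View pics/side0.png

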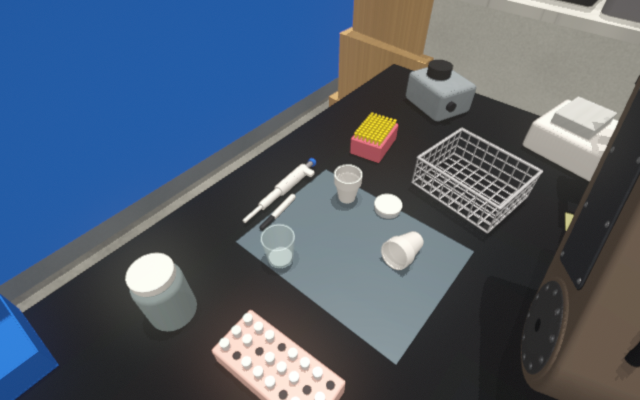

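Scene view: standing cup at about (274,184), fallen cup at (360,170), basket at (305,95), rack at (447,284), beaker at (332,258) and dish at (303,167). The side view agrees. I'll take enlarged crops for measuring.

Run:
```python
from h import *
np.set_printoptions(precision=0,suppress=True)
s=load('scene0.png');d=load('side0.png')
for n,a,b,z in [('stand rim ctr',(274,173),(348,173),75),('fallen mid',(360,170),(402,250),30),('beaker',(332,248),(278,238),68),('dish',(303,166),(388,205),18)]:
    print(n,onz(s,*a,z),onz(d,*b,z))
print('basket rim corners scene',[onz(s,*p,90)[:2] for p in [(255,75),(331,58),(356,95),(277,118)]])
print('basket rim corners side',[onz(d,*p,90)[:2] for p in [(461,133),(540,173),(492,208),(415,165)]])
print('rack top scene',[onz(s,*p,50)[:2] for p in [(395,293),(467,240),(497,268),(425,316)]])
A=s['pixels'][130:290,220:420,::-1]; B=d['pixels'][150:290,220:440,::-1]
cv2.imwrite('pics/c1.png',cv2.resize(A,None,fx=4,fy=4,interpolation=cv2.INTER_CUBIC)[:600])
cv2.imwrite('pics/c2.png',cv2.resize(B,None,fx=3.6,fy=3.6,interpolation=cv2.INTER_CUBIC))
```

```text
stand rim ctr [ 665. -112.   75.] [ 669. -107.   75.]
fallen mid [479. -39.  30.] [477. -36.  30.]
beaker [666. 113.  68.] [664. 119.  68.]
dish [ 578. -133.   18.] [ 571. -132.   18.]
basket rim corners scene [array([ 545., -405.]), array([ 347., -349.]), array([ 377., -198.]), array([ 579., -241.])]
basket rim corners side [array([ 536., -384.]), array([ 341., -359.]), array([ 379., -194.]), array([ 562., -209.])]
rack top scene [array([616., 254.]), array([419., 245.]), array([416., 325.]), array([599., 321.])]
```

View pics/c1.png

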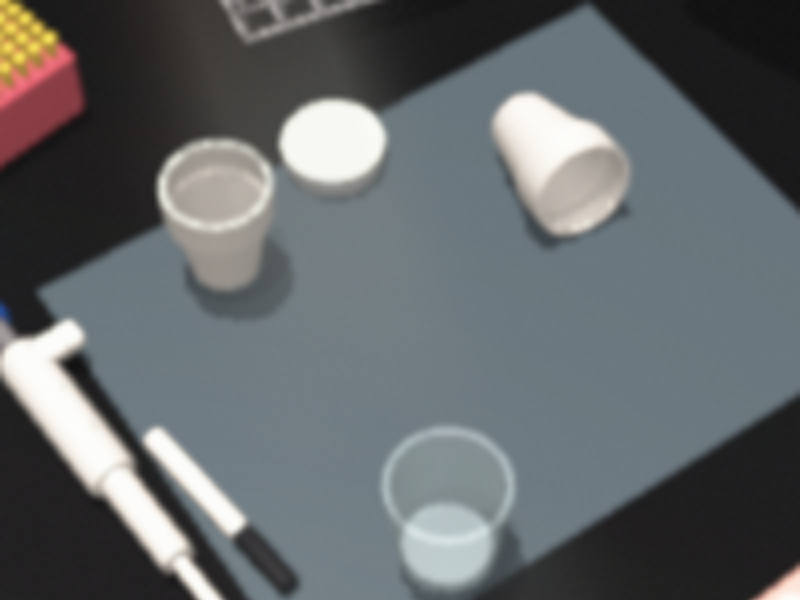

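View pics/c2.png

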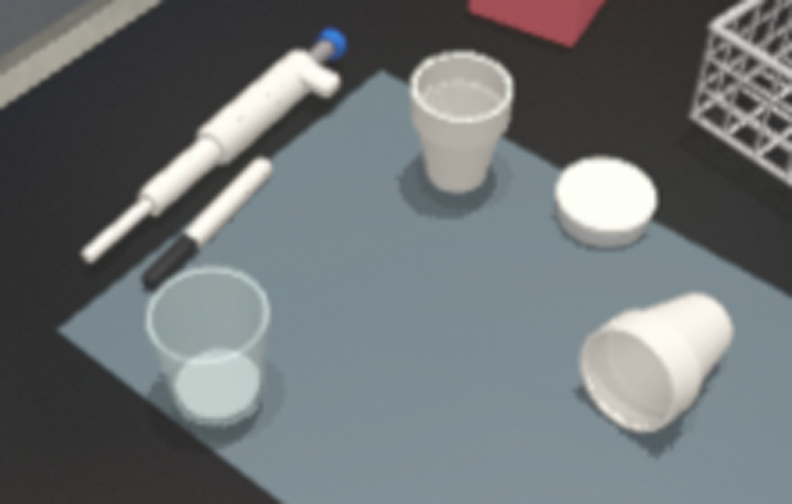

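```bash
cat > fit.py <<'E'
from h import *
from scipy.optimize import minimize
S=4
th=np.linspace(0,2*np.pi,48,endpoint=False)
PR=np.vstack([np.c_[r*np.cos(th),r*np.sin(th),0*th+z] for r,z in [(19,0),(28,51),(31,51),(31,75)]])
def cup(x,y,yaw=None,z=0):
    if yaw is None: return PR+[x,y,z]
    t=np.radians(13.2); a=np.array([np.cos(t)*np.cos(yaw),np.cos(t)*np.sin(yaw),np.sin(t)])
    u=np.array([-np.sin(yaw),np.cos(yaw),0]); w=np.cross(a,u)
    return np.array([x,y,19*np.cos(t)])+PR@np.array([u,w,a])
def mask(c,box):
    u0,v0,u1,v1=box; im=cv2.resize(c['pixels'][v0:v1,u0:u1],None,fx=S,fy=S,interpolation=cv2.INTER_CUBIC).astype(int)
    m=((im[...,0]>135)&(im[...,0]-im[...,2]>-8)).astype(np.uint8)
    n,l,st,_=cv2.connectedComponentsWithStats(m); k=1+np.argmax(st[1:,4])
    m=(l==k).astype(np.uint8); cs,_=cv2.findContours(m,0,2); return cv2.drawContours(m*0,cs,-1,1,-1)
def draw(c,P,box):
    q=np.array(proj(c,P.T+0) if 0 else [proj(c,p) for p in P]); q=(q-[box[0],box[1]]+.5)*S-.5
    m=np.zeros(((box[3]-box[1])*S,(box[2]-box[0])*S),np.uint8)
    for i in (0,2):  # cone, collar
        h=cv2.convexHull((q[48*i:48*i+96]*16).astype(np.int32)); cv2.fillConvexPoly(m,h,1,shift=4)
    return m
def fit(views,p0,mk=cup):
    ms=[(c,b,mask(c,b)) for c,b in views]
    def cost(p):
        e=0
        for c,b,m in ms:
            d=draw(c,mk(p[0],p[1],*( [p[2]/50] if len(p)>2 else [])),b); e+=(d!=m).sum()/m.sum()
        return e
    s=np.vstack([p0]+[np.array(p0)+12*np.eye(len(p0))[i] for i in range(len(p0))])
    r=minimize(cost,p0,method='Nelder-Mead',options=dict(initial_simplex=s,xatol=.1,fatol=1e-4)); return r.x,r.fun
E
python3 - <<'E'
from fit import *
s=load('scene0.png');d=load('side0.png')
sb,db=(335,145,385,195),(375,225,430,275)
for v in ([(s,sb),(d,db)],[(s,sb)],[(d,db)]):
    p,e=fit(v,[480,-75,1.5*50]); print('fallen',p[:2],np.degrees(p[2]/50),e)
sb,db=(255,160,292,207),(330,160,366,206)
for v in ([(s,sb),(d,db)],[(s,sb)],[(d,db)]):
    print('stand',fit(v,[665,-110]))
E
```

```text
fallen [474.93306263 -85.16447927] 84.31502529216216 0.07674904154750581
fallen [474.13487882 -85.83883957] 83.31548661593895 0.04238891832563772
fallen [474.38711041 -83.94360381] 83.76820537814896 0.027879717368680505
stand (array([ 669.40921928, -107.44937424]), np.float64(0.08108971027782588))
stand (array([ 669.41398048, -108.57123947]), np.float64(0.045059042883778745))
stand (array([ 669.25437152, -106.59399921]), np.float64(0.020885241096291952))
```

```bash
cat >> h.py <<'E'
from scipy.spatial.transform import Rotation as Ro
def plan(xyz,jaw=None):
    "turn needed (deg about tool x) to put tool z along +-jaw yaw(deg), then shift in the turned tool axes"
    st=status.state(); R=Ro.from_euler('xyz',st['tcp_rot']).as_matrix()
    a=0
    if jaw is not None:
        j=np.array([np.cos(np.radians(jaw)),np.sin(np.radians(jaw)),0]); a=np.degrees(np.arctan2(-(j@R[:,1]),j@R[:,2]))
        a=(a+90)%180-90; R=R@Ro.from_euler('x',a,degrees=True).as_matrix()
    print('t',st['t'],'tcp',st['eef_pos'].round(1),'q6',st['joints'][5].round(2),'open',round(st['opening'],3),'F',st['ft_force'].round(1))
    print('axes x',R[:,0].round(3),'y',R[:,1].round(3),'z',R[:,2].round(3))
    print('turn',a.round(2),'shift',(R.T@(np.array(xyz)-st['eef_pos'])).round(1))
E
python3 - <<'E'
from h import *
plan([477.4,-57.9,225],-6); plan([477.4,-57.9,20],-6)
E
```

```text
t 0.15 tcp [ 245.5 -574.6  225.2] q6 -0.11 open 1.0 F [ 0.8 -0.9 -0.4]
axes x [-0.     0.001 -1.   ] y [0.105 0.995 0.001] z [ 0.995 -0.105 -0.   ]
turn -60.86 shift [  0.6 538.1 176.6]
t 0.15 tcp [ 245.5 -574.6  225.2] q6 -0.11 open 1.0 F [ 0.8 -0.9 -0.4]
axes x [-0.     0.001 -1.   ] y [0.105 0.995 0.001] z [ 0.995 -0.105 -0.   ]
turn -60.86 shift [205.6 537.9 176.7]
```

Call:
apply_moves([
  [0,0,0,0,-8.5],
  [0,0,0,0,-8.5],
  [0,0,0,0,-8.5],
  [0,0,0,0,-8.5],
  [0,0,0,0,-8.5],
  [0,0,0,0,-8.5],
  [0,0,0,0,-8.5],
  [0,0,0,0,-1.4],
  [0,0,20,8,0],
  [0,0,35,12,0],
])

```text
t: 1.15
eef_pos: [270.8, -522.6, 225.1]
tcp_rot: [-2.493, 1.571, -2.603]
ft_force: [-0.1, 0.2, 0.5]
opening: 0.999
```

Call:
apply_moves([
  [0,0,42,14,0],
  [0,0,42,14,0],
  [0,0,42,14,0],
  [0,0,42,14,0],
  [0,0,42,14,0],
  [0,0,42,14,0],
  [0,0,42,14,0],
  [0,0,42,14,0],
  [0,0,42,14,0],
  [0,0,42,12,0],
])

```text
t: 2.15
eef_pos: [452.7, -117.0, 225.7]
tcp_rot: [-0.425, 1.57, -0.533]
ft_force: [0.6, -0.5, -1.2]
opening: 1.002
```

Run:
```python
from h import *
plan([477.4,-57.9,120],-6)
c=shot('wrist','w1.png')
```

```text
t 2.15 tcp [ 452.7 -117.   225.7] q6 -0.29 open 1.002 F [ 0.6 -0.5 -1.2]
axes x [ 0. -0. -1.] y [ 0.105  0.995 -0.   ] z [ 0.995 -0.105  0.   ]
turn -0.19 shift [105.7  61.4  18.4]
```

Call:
apply_moves([
  [0,0,30,9,0],
  [0,30,31,9,0],
  [0,35,0,0,0],
  [0,35,0,0,0],
  [0,0,0,0,0],
  [0,0,0,0,0],
])

```text
t: 2.8
eef_pos: [476.5, -60.1, 126.1]
tcp_rot: [3.093, 1.57, 2.987]
ft_force: [-0.1, -0.4, -0.3]
opening: 1.003
```

Run:
```python
from h import *
plan([477.4,-57.9,20],-6)
```

```text
t 2.8 tcp [476.5 -60.1 126.1] q6 -0.16 open 1.003 F [-0.1 -0.4 -0.3]
axes x [-0.001  0.    -1.   ] y [0.105 0.995 0.   ] z [ 0.995 -0.105 -0.001]
turn -0.08 shift [106.1   2.3   0.8]
```

Call:
apply_moves([
  [0,35,2,1,0],
  [0,35,0,0,0],
  [0,26,0,0,0],
  [0,10,0,0,0],
  [0,0,0,0,0],
  [1,0,0,0,0],
  [1,0,0,0,0],
  [1,0,0,0,0],
  [1,0,0,0,0],
  [1,0,0,0,0],
])

```text
t: 3.8
eef_pos: [477.7, -58.1, 20.0]
tcp_rot: [-0.282, 1.57, -0.386]
ft_force: [0.2, 0.3, -0.2]
opening: 0.635
```

Call:
apply_moves([
  [1,0,0,0,0],
  [1,0,0,0,0],
  [1,0,0,0,0],
])

```text
t: 4.1
eef_pos: [477.5, -58.1, 19.6]
tcp_rot: [-1.744, 1.571, -1.848]
ft_force: [0.0, 1.2, 0.9]
opening: 0.517
```

Call:
apply_moves([
  [1,0,0,0,0],
  [1,0,0,0,0],
  [1,-10,0,0,0],
  [1,-25,0,0,0],
  [1,-35,0,0,0],
  [1,-30,0,0,0],
  [1,-10,30,0,0],
  [1,0,40,0,0],
  [1,0,40,0,0],
  [1,0,40,0,0],
])

```text
t: 5.1
eef_pos: [493.0, 92.5, 130.5]
tcp_rot: [-0.025, 1.57, -0.13]
ft_force: [1.0, -0.1, -0.9]
opening: 0.519
```

Call:
apply_moves([
  [1,0,35,-5,0],
  [1,0,25,-5,0],
  [1,0,10,0,0],
  [1,0,0,0,0],
  [1,0,0,0,0],
])

```text
t: 5.6
eef_pos: [490.5, 161.1, 129.8]
tcp_rot: [-1.531, 1.571, -1.635]
ft_force: [0.1, -0.8, 0.8]
opening: 0.52
```

Run:
```python
from h import *
plan([477.4,160,130],-6)
a=shot('side','s2.png');b=shot('scene','sc2.png')
A=a['pixels'][150:400,140:500,::-1];B=b['pixels'][150:350,320:640,::-1]
cv2.imwrite('pics/v1.png',np.vstack([cv2.resize(A,(430,300)),cv2.resize(B,(430,270))]))
```

```text
t 5.6 tcp [490.5 161.1 129.8] q6 0.29 open 0.52 F [ 0.1 -0.8  0.8]
axes x [-0. -0. -1.] y [ 0.105  0.995 -0.   ] z [ 0.995 -0.105  0.   ]
turn 0.03 shift [ -0.2  -2.5 -12.9]
```

View pics/v1.png

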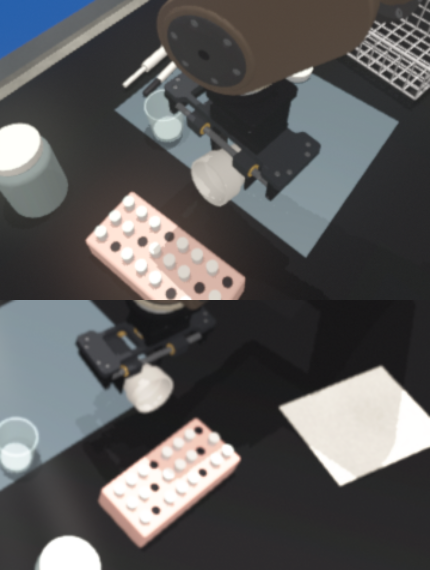

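Run:
```python
from h import *
np.set_printoptions(precision=1,suppress=True)
c=load('sc2.png')
X=onz(c,425.6,332,0); print(X,[ (z,proj(c,[X[0],X[1],z])) for z in (35,40,45,50)])
for z in (40,45,50): print(z,[onz(c,*p,z)[:2] for p in [(395.9,290.7),(466.6,238.9),(498,264),(425.6,314.4)]])
```

```text
[599.6 335.6   0. ] [(35, (np.float64(428.8403840246963), np.float64(325.39727739884273))), (40, (np.float64(429.3201149611886), np.float64(324.4197604524836))), (45, (np.float64(429.8042232814287), np.float64(323.43332399214546))), (50, (np.float64(430.2927691732493), np.float64(322.43784537694376)))]
40 [array([607.9, 248. ]), array([411.9, 240.1]), array([401.3, 318.1]), array([592.3, 316.9])]
45 [array([609.8, 249.4]), array([415. , 241.5]), array([404.4, 319.1]), array([594.4, 318. ])]
50 [array([611.8, 250.8]), array([418.1, 243. ]), array([407.6, 320.1]), array([596.4, 319. ])]
```

Call:
apply_moves([
  [1,10,20,0,0],
  [1,25,26,-5,0],
  [1,15,0,0,0],
  [1,6,0,0,0],
  [1,6,0,0,0],
  [1,6,0,0,0],
  [1,6,0,0,0],
  [1,6,0,0,0],
  [1,0,0,0,0],
])

```text
t: 6.6
eef_pos: [490.6, 202.4, 50.7]
tcp_rot: [-1.776, 1.565, -1.882]
ft_force: [0.7, -48.4, 24.5]
opening: 0.532
```

Run:
```python
from h import *
plan([490,208,27],-6)
a=shot('side','s3.png');b=shot('scene','sc3.png')
A=a['pixels'][200:400,180:400,::-1];B=b['pixels'][180:330,370:550,::-1]
cv2.imwrite('pics/v2.png',np.hstack([cv2.resize(A,(400,364)),cv2.resize(B,(400,364))]))
```

```text
t 6.6 tcp [490.6 202.4  50.7] q6 0.38 open 0.532 F [  0.7 -48.4  24.5]
axes x [-0.002 -0.005 -1.   ] y [ 0.105  0.995 -0.005] z [ 0.995 -0.105 -0.001]
turn -0.03 shift [23.6  5.7 -1.2]
```

View pics/v2.png

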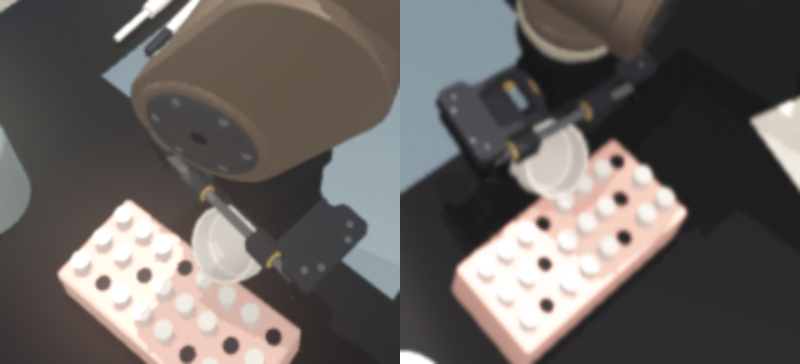

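The cup is rotating upright on the rack edge, but the sideways force is high, so I'm backing off.

Call:
apply_moves([
  [1,-2,-8,0,0],
  [1,0,0,0,0],
])

```text
t: 6.9
eef_pos: [489.9, 198.3, 52.1]
tcp_rot: [-0.083, 1.571, -0.19]
ft_force: [-0.3, -0.3, -0.3]
opening: 0.532
```

Run:
```python
from h import *
plan([490,200,27],-6)
a=shot('side','s4.png');b=shot('scene','sc4.png')
A=a['pixels'][250:370,250:370,::-1];B=b['pixels'][180:300,390:510,::-1]
cv2.imwrite('pics/v3.png',np.hstack([cv2.resize(A,(400,400),interpolation=2),cv2.resize(B,(400,400),interpolation=2)]))
```

```text
t 6.9 tcp [489.9 198.3  52.1] q6 0.37 open 0.532 F [-0.3 -0.3 -0.3]
axes x [ 0. -0. -1.] y [ 0.105  0.995 -0.   ] z [ 0.995 -0.105  0.   ]
turn -0.12 shift [25.1  1.7 -0.1]
```

View pics/v3.png

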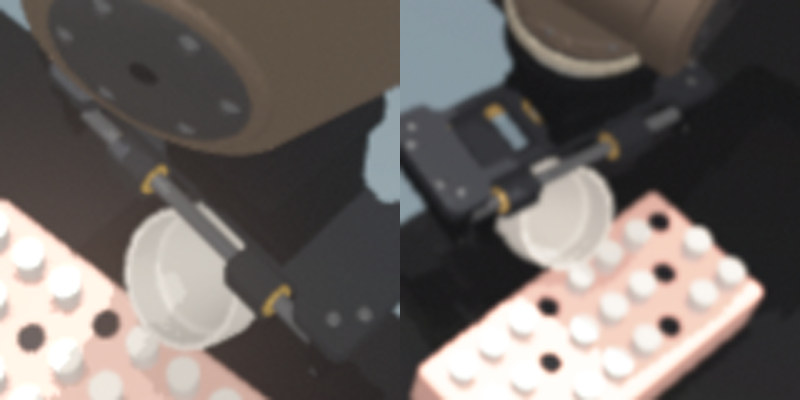

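Force direction suggests about 60° tilt now. From there, pressing the base edge on the bench while dragging toward -y should finish the uprighting.

Call:
apply_moves([
  [1,0,-20,0,0],
  [1,5,-20,0,0],
  [1,6,0,0,0],
  [1,3,0,0,0],
  [1,2,0,0,0],
  [1,0,0,0,0],
])

```text
t: 7.6
eef_pos: [485.2, 161.0, 35.3]
tcp_rot: [-2.706, 1.57, -2.81]
ft_force: [0.0, -0.3, -0.6]
opening: 0.528
```

Call:
apply_moves([
  [1,2,0,0,0],
  [1,2,0,0,0],
  [1,0,0,0,0],
])

```text
t: 7.9
eef_pos: [485.2, 160.4, 31.4]
tcp_rot: [-2.397, 1.571, -2.501]
ft_force: [0.1, -0.1, -1.6]
opening: 0.531
```

Call:
apply_moves([
  [1,2,0,0,0],
  [1,2,0,0,0],
  [1,0,0,0,0],
])

```text
t: 8.2
eef_pos: [485.4, 160.4, 27.6]
tcp_rot: [0.257, 1.571, 0.153]
ft_force: [-0.4, 0.3, 2.6]
opening: 0.531
```

Call:
apply_moves([
  [1,2,0,0,0],
  [1,2,-3,0,0],
  [1,0,-3,0,0],
])

```text
t: 8.5
eef_pos: [485.8, 155.3, 25.4]
tcp_rot: [0.437, 1.567, 0.333]
ft_force: [-4.6, 7.8, 26.9]
opening: 0.518
```

Call:
apply_moves([
  [1,0,-4,0,0],
  [1,0,-4,0,0],
  [1,0,-4,0,0],
  [1,0,-4,0,0],
  [1,0,0,0,0],
])

```text
t: 9.0
eef_pos: [483.7, 138.1, 24.6]
tcp_rot: [0.173, 1.568, 0.069]
ft_force: [-0.4, -2.5, 14.8]
opening: 0.488
```

Run:
```python
from h import *
plan([490,200,27],-6)
a=shot('side','s5.png');b=shot('scene','sc5.png')
A=a['pixels'][210:350,240:380,::-1];B=b['pixels'][150:290,360:500,::-1]
cv2.imwrite('pics/v4.png',np.hstack([cv2.resize(A,(400,400),interpolation=2),cv2.resize(B,(400,400),interpolation=2)]))
```

```text
t 9.0 tcp [483.7 138.1  24.6] q6 0.25 open 0.488 F [-0.4 -2.5 14.8]
axes x [ 0.002  0.    -1.   ] y [0.105 0.995 0.   ] z [ 0.995 -0.105  0.002]
turn 0.02 shift [-2.3 62.2 -0.2]
```

View pics/v4.png

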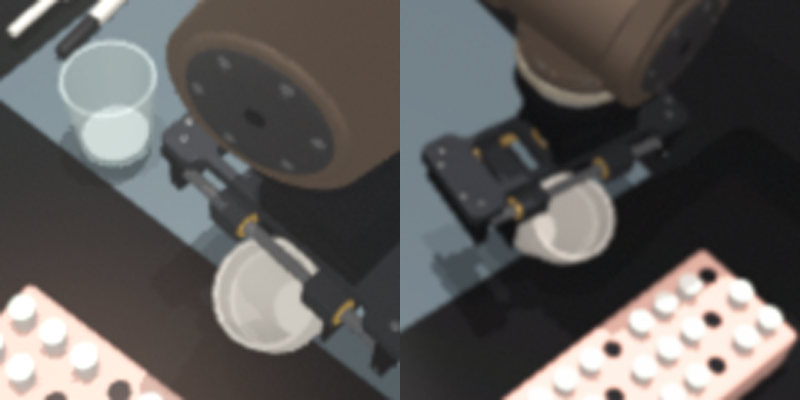

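Call:
apply_moves([
  [1,1,-4,0,0],
  [1,0,-4,0,0],
  [1,1,-4,0,0],
  [1,0,-4,0,0],
  [1,0,0,0,0],
])

```text
t: 9.6
eef_pos: [481.4, 122.2, 21.7]
tcp_rot: [-0.212, 1.571, -0.317]
ft_force: [0.8, -0.4, 2.1]
opening: 0.472
```

Run:
```python
from fit import *
plan([490,200,27],-6)
a=shot('side','s6.png');b=shot('scene','sc6.png')
st=status.state()['eef_pos']
# overlay predicted rim for upright / tilted cups pivoting at grip
ims=[]
for c,box in ((a,(240,200,380,340)),(b,(360,140,500,280))):
    im=cv2.resize(c['pixels'][box[1]:box[3],box[0]:box[2],::-1],(400,400),interpolation=2)
    k=400/140
    for t,col in ((90,(0,255,0)),(75,(0,0,255))):
        tr=np.radians(t); ax=np.array([0.105*np.cos(tr),.995*np.cos(tr),np.sin(tr)]); u=np.array([.995,-.105,0]); w=np.cross(ax,u)
        base=np.array([st[0],st[1],0])+(np.array([0,0,19*np.cos(tr)])); base[:2]-=ax[:2]*26
        P=[base+75*ax+31*(np.cos(q)*u+np.sin(q)*w) for q in th]
        q=np.array([(np.array(proj(c,p))-box[:2]+.5)*k for p in P]).astype(int); cv2.polylines(im,[q],True,col,1)
    ims.append(im)
cv2.imwrite('pics/v5.png',np.hstack(ims))
```

```text
t 9.6 tcp [481.4 122.2  21.7] q6 0.22 open 0.472 F [ 0.8 -0.4  2.1]
axes x [ 0. -0. -1.] y [ 0.105  0.995 -0.   ] z [ 0.995 -0.105  0.   ]
turn 0.01 shift [-5.3 78.3  0.4]
```

View pics/v5.png

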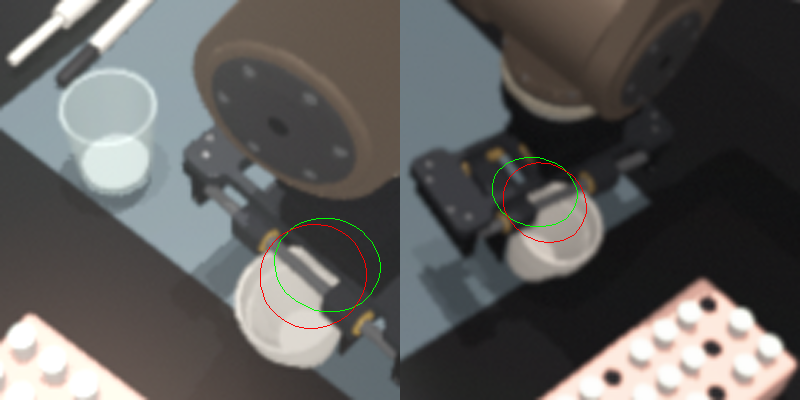

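```bash
cat > tilt.py <<'E'
from fit import *
def pose(x,y,tx,ty):
    a=np.array([np.sin(tx),np.sin(ty),0]); a[2]=np.sqrt(max(1e-6,1-a@a)); u=np.cross([0,1,0],a);u/=np.linalg.norm(u);w=np.cross(a,u)
    z=19*np.sqrt(1-a[2]**2); return np.array([x,y,z])+PR@np.array([u,w,a])
def tiltfit(views,x,y,seeds=((0,0),(0,.3),(0,-.3),(.3,0),(-.3,0))):
    ms=[]
    for c,b in views:
        im=cv2.resize(c['pixels'][b[1]:b[3],b[0]:b[2]],None,fx=S,fy=S,interpolation=cv2.INTER_CUBIC).astype(int)
        ms.append((c,b,mask(c,b),im.max(2)<115))
    def cost(p):
        e=0
        for c,b,m,dk in ms:
            d=draw(c,pose(p[0],p[1],p[2]/60,p[3]/60),b)
            e+=((m==1)&(d==0)).sum()/2000+((d==1)&(m==0)&~dk).sum()/2000+0.15*((d==1)&dk).sum()/2000
        return e
    out=[]
    for s in seeds:
        p0=np.array([x,y,s[0]*60,s[1]*60]); sx=np.vstack([p0]+[p0+8*np.eye(4)[i] for i in range(4)])
        r=minimize(cost,p0,method='Nelder-Mead',options=dict(initial_simplex=sx,xatol=.1,fatol=1e-4,maxiter=300)); out.append((r.fun,r.x))
    out.sort(key=lambda o:o[0])
    for f_,p in out[:3]: print('cost %.3f base %.1f %.1f tilt(deg) x %.1f y %.1f'%(f_,p[0],p[1],np.degrees(p[2]/60),np.degrees(p[3]/60)))
    return out,ms
E
python3 - <<'E'
from tilt import *
a=load('s6.png');b=load('sc6.png')
va=(a,(315,275,368,332)); vb=(b,(532-140,195,575-0,240)) if 0 else (b,(395,195,435,242))
for v in ([va,vb],[va],[vb]): o,ms=tiltfit(v,482,135)
print([m[2].sum() for m in ms])
E
```

```text
cost 1.627 base 480.5 136.8 tilt(deg) x 3.7 y 23.5
cost 1.631 base 480.6 137.0 tilt(deg) x 3.9 y 22.6
cost 1.656 base 480.9 137.7 tilt(deg) x 2.9 y 23.0
cost 1.063 base 479.9 137.3 tilt(deg) x 5.1 y 23.0
cost 1.063 base 480.4 136.3 tilt(deg) x 3.7 y 24.0
cost 1.063 base 480.3 136.3 tilt(deg) x 3.6 y 24.2
cost 0.531 base 481.8 137.4 tilt(deg) x 2.7 y 22.3
cost 0.542 base 482.0 137.3 tilt(deg) x 2.1 y 23.2
cost 0.546 base 485.2 138.1 tilt(deg) x -9.2 y 29.6
[np.uint64(10063)]
```

The fit gives a cup tilted 23° toward +y, with its base 15 mm ahead of the tool. I'll push the collar on the rack face to finish it.

Call:
apply_moves([
  [1,-4,0,0,0],
  [1,0,15,0,0],
  [1,0,20,0,0],
  [1,0,12,0,0],
  [1,0,4,0,0],
  [1,0,4,0,0],
  [1,0,0,0,0],
])

```text
t: 10.4
eef_pos: [486.9, 177.5, 25.5]
tcp_rot: [-2.429, 1.571, -2.532]
ft_force: [0.5, 0.4, -0.0]
opening: 0.477
```

Call:
apply_moves([
  [1,0,3,0,0],
  [1,0,3,0,0],
  [1,0,0,0,0],
])

```text
t: 10.7
eef_pos: [487.8, 183.3, 25.6]
tcp_rot: [-0.175, 1.571, -0.28]
ft_force: [-0.0, 0.2, -0.8]
opening: 0.474
```

Call:
apply_moves([
  [1,0,3,0,0],
  [1,0,3,0,0],
  [1,0,0,0,0],
])

```text
t: 11.0
eef_pos: [488.2, 188.8, 25.7]
tcp_rot: [-2.022, 1.57, -2.126]
ft_force: [1.1, -8.1, 2.6]
opening: 0.476
```

Call:
apply_moves([
  [1,0,3,0,0],
  [1,0,3,0,0],
  [1,0,0,0,0],
])

```text
t: 11.3
eef_pos: [488.0, 190.4, 26.0]
tcp_rot: [-2.127, 1.564, -2.23]
ft_force: [-0.4, -55.3, 16.1]
opening: 0.482
```

Run:
```python
from tilt import *
plan([488,186,26])
a=shot('side','s7.png');b=shot('scene','sc7.png')
g=[481+6,205,35]
ua,va_=proj(a,g);ub,vb_=proj(b,g);print(ua,va_,ub,vb_)
def rackfree(c):
    d=dict(c);p=c['pixels'].copy().astype(int); pink=(p[...,0]-p[...,2]>22); d['pixels']=np.where(pink[...,None],0,p).astype(np.uint8); return d
A=(rackfree(a),(int(ua)-32,int(va_)-34,int(ua)+28,int(va_)+26)); B=(rackfree(b),(int(ub)-28,int(vb_)-30,int(ub)+26,int(vb_)+24))
for v in ([A,B],[A],[B]): o,ms=tiltfit(v,487,205)
```

```text
t 11.3 tcp [488.  190.4  26. ] q6 0.36 open 0.482 F [ -0.4 -55.3  16.1]
axes x [-0.004 -0.005 -1.   ] y [ 0.104  0.995 -0.006] z [ 0.995 -0.104 -0.004]Traceback (most recent call last):
  File "<stdin>", line 2, in <module>
  File "h.py", line 25, in plan
    print('turn',a.round(2),'shift',(R.T@(np.array(xyz)-st['eef_pos'])).round(1))
                 ^^^^^^^
AttributeError: 'int' object has no attribute 'round'
```

```bash
sed -i "s/a.round(2)/round(float(a),2)/" h.py
python3 - <<'E'
from tilt import *
plan([488,186,26])
a=shot('side','s7.png');b=shot('scene','sc7.png')
g=[481+6,205,35]
ua,va_=proj(a,g);ub,vb_=proj(b,g);print(ua,va_,ub,vb_)
def rackfree(c):
    d=dict(c);p=c['pixels'].copy().astype(int); pink=(p[...,0]-p[...,2]>22); d['pixels']=np.where(pink[...,None],0,p).astype(np.uint8); return d
A=(rackfree(a),(int(ua)-32,int(va_)-34,int(ua)+28,int(va_)+26)); B=(rackfree(b),(int(ub)-28,int(vb_)-30,int(ub)+26,int(vb_)+24))
for v in ([A,B],[A],[B]): o,ms=tiltfit(v,487,205)
im=[]
for (c,bx),raw in ((A,a),(B,b)):
    i=cv2.resize(raw['pixels'][bx[1]:bx[3],bx[0]:bx[2],::-1],None,fx=6,fy=6,interpolation=2)
    m=cv2.resize(mask(c,bx),(i.shape[1],i.shape[0]),interpolation=0); cs,_=cv2.findContours(m,0,2); cv2.drawContours(i,cs,-1,(0,255,0),1); im.append(cv2.resize(i,(380,380)))
cv2.imwrite('pics/v6.png',np.hstack(im))
E
```

```text
t 11.3 tcp [488.  190.4  26. ] q6 0.36 open 0.482 F [ -0.4 -55.3  16.1]
axes x [-0.004 -0.005 -1.   ] y [ 0.104  0.995 -0.006] z [ 0.995 -0.104 -0.004]
turn 0.0 shift [ 0.1 -4.4  0.5]
320.0662329649903 336.2529300914895 427.6341571030363 245.64976227996266
cost 2.241 base 490.9 206.5 tilt(deg) x 4.0 y 24.4
cost 2.244 base 491.0 206.3 tilt(deg) x 2.8 y 24.2
cost 2.244 base 491.1 205.7 tilt(deg) x 3.2 y 24.7
cost 0.787 base 486.5 206.7 tilt(deg) x 21.6 y 30.1
cost 0.788 base 486.1 209.5 tilt(deg) x 21.1 y 26.6
cost 0.790 base 488.4 208.9 tilt(deg) x 18.8 y 27.6
cost 0.657 base 511.6 210.0 tilt(deg) x -60.6 y 13.4
cost 0.675 base 513.3 211.2 tilt(deg) x -59.9 y 13.0
cost 0.709 base 502.0 201.8 tilt(deg) x -43.1 y 25.5
```

View pics/v6.png

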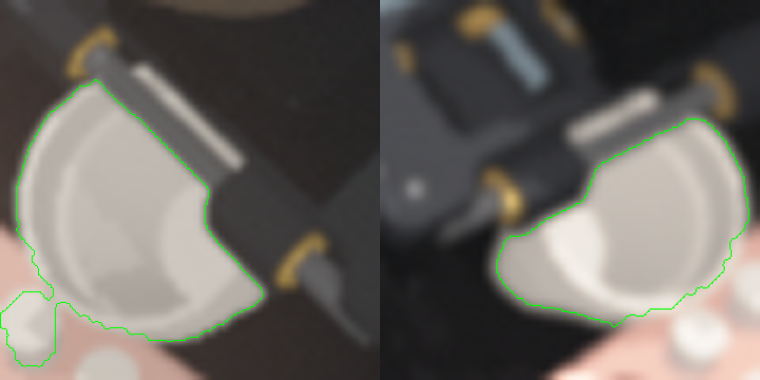

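The tilt is unchanged, most likely because the rim corner is jammed under the palm. I'll relieve the force, set the base on the bench leaning against the rack, release, and finish with a finger inside the mouth.

Call:
apply_moves([
  [1,0,-5,0,0],
  [1,2,-1,0,0],
  [1,2,0,0,0],
  [1,0,0,0,0],
])

```text
t: 11.8
eef_pos: [488.5, 187.9, 22.4]
tcp_rot: [-1.356, 1.57, -1.46]
ft_force: [-2.2, -20.2, 16.7]
opening: 0.476
```

Run:
```python
from h import *
plan([488,188,22])
```

```text
t 11.8 tcp [488.5 187.9  22.4] q6 0.35 open 0.476 F [ -2.2 -20.2  16.7]
axes x [ 0.    -0.001 -1.   ] y [ 0.104  0.995 -0.001] z [ 0.995 -0.104  0.   ]
turn 0.0 shift [ 0.4  0.  -0.5]
```

Now open slowly, settle, rise, and look.

Call:
apply_moves([
  [1,0,-2,0,0],
  [0.4,0,0,0,0],
  [0.2,0,0,0,0],
  [0,0,0,0,0],
  [0,0,0,0,0],
  [0,0,0,0,0],
  [0,-25,0,0,0],
  [0,-40,0,0,0],
  [0,-40,0,0,0],
  [0,-20,-20,0,0],
])

```text
t: 12.8
eef_pos: [486.9, 168.5, 149.5]
tcp_rot: [0.339, 1.567, 0.236]
ft_force: [0.7, 0.1, -0.7]
opening: 0.997
```

Call:
apply_moves([
  [0,0,-40,0,0],
  [0,0,-40,0,0],
  [0,0,-20,0,0],
  [0,0,0,0,0],
])

```text
t: 13.2
eef_pos: [475.4, 66.1, 146.7]
tcp_rot: [-1.397, 1.571, -1.504]
ft_force: [0.4, -0.6, -0.5]
opening: 1.0
```

Run:
```python
from tilt import *
plan([488,188,22])
a=shot('side','s8.png');b=shot('scene','sc8.png')
def rackfree(c):
    d=dict(c);p=c['pixels'].copy().astype(int); pink=(p[...,0]-p[...,2]>22); d['pixels']=np.where(pink[...,None],0,p).astype(np.uint8); return d
A=(rackfree(a),(285,300,352,362)); B=(rackfree(b),(398,212,455,272))
for v in ([A,B],[A],[B]): o,ms=tiltfit(v,488,205)
A_=a['pixels'][270:390,260:380,::-1];B_=b['pixels'][180:300,380:500,::-1]
cv2.imwrite('pics/v7.png',np.hstack([cv2.resize(A_,(400,400),interpolation=2),cv2.resize(B_,(400,400),interpolation=2)]))
```

```text
t 13.2 tcp [475.4  66.1 146.7] q6 0.11 open 1.0 F [ 0.4 -0.6 -0.5]
axes x [ 0. -0. -1.] y [ 0.107  0.994 -0.   ] z [ 0.994 -0.107  0.   ]
turn 0.0 shift [124.7 122.6  -0.5]
cost 0.486 base 488.2 198.2 tilt(deg) x -0.1 y 0.6
cost 0.488 base 488.2 198.3 tilt(deg) x -0.2 y 0.5
cost 0.490 base 487.8 198.2 tilt(deg) x 0.2 y 0.6
cost 0.217 base 488.8 198.7 tilt(deg) x -0.8 y 0.6
cost 0.237 base 487.2 198.2 tilt(deg) x 0.7 y 0.8
cost 0.247 base 488.5 198.6 tilt(deg) x -0.5 y 0.9
cost 0.219 base 487.5 198.2 tilt(deg) x 0.3 y -0.1
cost 0.275 base 492.7 198.5 tilt(deg) x -3.8 y -0.1
cost 0.296 base 491.1 204.9 tilt(deg) x -2.9 y -6.2
```

The fit in both views says the cup now stands upright at (488,198), tilt under 1°. Next is grasping its collar.

Run:
```python
from h import *
plan([488.2,198.3,64]); b=load('scene0.png'); print(onz(b,211,135,64),onz(b,211,160,0)); plan([669.3,-107.5,130])
```

```text
t 13.3 tcp [475.8  67.9 146.7] q6 0.11 open 1.001 F [0.2 0.4 0.7]
axes x [ 0.  0. -1.] y [0.105 0.994 0.   ] z [ 0.994 -0.105  0.   ]
turn 0.0 shift [ 82.7 130.9  -1.3]
[ 726.40175784 -305.09559617   64.        ] [ 747.37009758 -290.24738104    0.        ]
t 13.3 tcp [475.8  67.9 146.7] q6 0.11 open 1.001 F [0.2 0.4 0.7]
axes x [ 0.  0. -1.] y [0.105 0.994 0.   ] z [ 0.994 -0.105  0.   ]
turn 0.0 shift [  16.7 -154.1  210.9]
```

Call:
apply_moves([
  [0,0,30,0,0],
  [0,0,40,-1,0],
  [0,0,40,0,0],
  [0,0,21,0,0],
  [0,20,0,0,0],
  [0,30,0,0,0],
  [0,23,0,0,0],
  [0,10,0,0,0],
  [0,0,0,0,0],
  [0,0,0,0,0],
])

```text
t: 14.3
eef_pos: [488.5, 198.8, 64.2]
tcp_rot: [0.256, 1.57, 0.153]
ft_force: [-0.2, -0.1, -0.0]
opening: 0.998
```

Call:
apply_moves([
  [1,0,0,0,0],
  [1,0,0,0,0],
  [1,0,0,0,0],
  [1,0,0,0,0],
  [1,0,0,0,0],
  [1,0,0,0,0],
  [1,0,0,0,0],
  [1,0,0,0,0],
])

```text
t: 15.1
eef_pos: [488.3, 198.2, 63.8]
tcp_rot: [0.092, 1.57, -0.012]
ft_force: [-0.6, 0.7, 3.9]
opening: 0.645
```

Call:
apply_moves([
  [1,-15,0,0,0],
  [1,-35,0,0,0],
  [1,-40,0,0,0],
  [1,-20,0,0,0],
  [1,0,0,0,0],
  [1,0,0,0,0],
])

```text
t: 15.7
eef_pos: [488.0, 198.2, 173.1]
tcp_rot: [-2.186, 1.571, -2.29]
ft_force: [-0.3, -0.5, -0.7]
opening: 0.645
```

Run:
```python
from h import *
plan([669.3,-107.5,174])
```

```text
t 15.7 tcp [488.  198.2 173.1] q6 0.36 open 0.645 F [-0.3 -0.5 -0.7]
axes x [-0. -0. -1.] y [ 0.104  0.995 -0.   ] z [ 0.995 -0.104 -0.   ]
turn 0.0 shift [  -0.8 -285.2  212.1]
```

Call:
apply_moves([
  [1,0,-16,12,0],
  [1,0,-32,24,0],
  [1,0,-36,27,0],
  [1,0,-36,27,0],
  [1,0,-36,27,0],
  [1,0,-36,27,0],
  [1,0,-36,27,0],
  [1,0,-32,24,0],
  [1,0,-20,13,0],
  [1,0,-5,4,0],
])

```text
t: 16.7
eef_pos: [669.5, -109.6, 170.8]
tcp_rot: [3.084, 1.568, 2.977]
ft_force: [-0.2, -0.1, -0.0]
opening: 0.648
```

Call:
apply_moves([
  [1,0,0,0,0],
  [1,0,0,0,0],
  [1,0,0,0,0],
])

```text
t: 17.0
eef_pos: [669.0, -105.9, 173.4]
tcp_rot: [2.943, 1.57, 2.84]
ft_force: [0.9, 0.2, 0.0]
opening: 0.644
```

Run:
```python
from tilt import *
plan([669.3,-107.5,88])
a=shot('side','s9.png');b=shot('scene','sc9.png')
# bottom cup fit, and held cup fit at its height (upright)
for c,n in ((a,'side'),(b,'scene')):
    for z in (0,109):
        q=np.array([proj(c,p) for p in cup(669,-107,None,z)]); print(n,z,q.min(0).round(),q.max(0).round())
A_=a['pixels'][90:230,290:430,::-1];B_=b['pixels'][90:230,210:350,::-1]
cv2.imwrite('pics/v8.png',np.hstack([cv2.resize(A_,(400,400),interpolation=2),cv2.resize(B_,(400,400),interpolation=2)]))
```

```text
t 17.0 tcp [ 669.  -105.9  173.4] q6 -0.15 open 0.644 F [0.9 0.2 0. ]
axes x [-0.001  0.    -1.   ] y [0.103 0.995 0.   ] z [ 0.995 -0.103 -0.001]
turn 0.0 shift [85.4 -1.5  0.5]
side 0 [334. 164.] [362. 202.]
side 109 [335. 124.] [366. 167.]
scene 0 [260. 164.] [288. 202.]
scene 109 [254. 131.] [285. 172.]
```

View pics/v8.png

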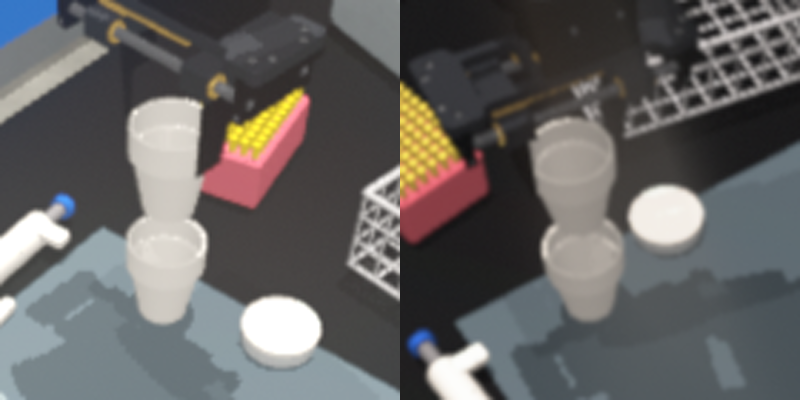

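The held cup hangs straight above the standing one in both views. I'm lowering it.

Call:
apply_moves([
  [1,15,-2,0,0],
  [1,25,0,0,0],
  [1,20,0,0,0],
  [1,10,0,0,0],
  [1,5,0,0,0],
  [1,3,0,0,0],
  [1,3,0,0,0],
  [1,2,0,0,0],
  [1,0,0,0,0],
])

```text
t: 18.0
eef_pos: [669.3, -109.3, 90.9]
tcp_rot: [-0.352, 1.57, -0.456]
ft_force: [0.1, 0.4, 0.1]
opening: 0.642
```

Call:
apply_moves([
  [1,1,0,0,0],
  [1,1,0,0,0],
  [1,0,0,0,0],
])

```text
t: 18.3
eef_pos: [669.4, -109.1, 88.8]
tcp_rot: [0.186, 1.57, 0.082]
ft_force: [-0.1, 0.5, 1.3]
opening: 0.644
```

Call:
apply_moves([
  [1,0,1,0,0],
  [1,1,0,0,0],
  [1,1,0,0,0],
  [1,0,0,0,0],
])

```text
t: 18.7
eef_pos: [669.6, -107.9, 87.8]
tcp_rot: [0.211, 1.57, 0.107]
ft_force: [-2.2, 2.9, 9.4]
opening: 0.641
```

Seated: 9 N appears at the expected height. Releasing and checking.

Call:
apply_moves([
  [0.3,0,0,0,0],
  [0.1,0,0,0,0],
  [0,0,0,0,0],
  [0,0,0,0,0],
  [0,0,0,0,0],
  [0,0,0,0,0],
  [0,-25,0,0,0],
  [0,-35,0,0,0],
  [0,-30,0,0,0],
  [0,0,0,0,0],
])

```text
t: 19.7
eef_pos: [670.9, -108.6, 181.1]
tcp_rot: [-0.162, 1.564, -0.266]
ft_force: [-0.1, -0.1, -0.1]
opening: 1.002
```

Run:
```python
from tilt import *
a=shot('side','s10.png');b=shot('scene','sc10.png')
# stack fit: x,y, and upper height
bxA=(325,130,372,210); bxB=(250,135,296,210)
ms=[(a,bxA,mask(a,bxA),a['pixels']),(b,bxB,mask(b,bxB),b['pixels'])]
def cost(p,which=(0,1)):
    e=0
    for i in which:
        c,bx,m,_=ms[i]; d=draw(c,cup(p[0],p[1]),bx)|draw(c,cup(p[2],p[3],None,p[4]),bx); e+=(d!=m).sum()/m.sum()
    return e
for w in ((0,1),(0,),(1,)):
    p0=np.array([669,-107,669,-107,28.]); s=np.vstack([p0]+[p0+8*np.eye(5)[i] for i in range(5)])
    r=minimize(cost,p0,args=(w,),method='Nelder-Mead',options=dict(initial_simplex=s,xatol=.1,fatol=1e-4,maxiter=600)); print(r.x.round(1),round(r.fun,3))
plan([669.3,-107.5,54])
```

```text
[ 669.2 -107.6  670.1 -108.4   23.6] 0.094
[ 667.6 -104.9  666.7 -103.6   28.4] 0.013
[ 669.1 -110.2  672.1 -104.1   28.6] 0.038
t 19.8 tcp [ 669.3 -108.2  176.9] q6 -0.15 open 1.002 F [-0.6  0.2 -1.2]
axes x [ 0.001 -0.    -1.   ] y [ 0.104  0.995 -0.   ] z [ 0.995 -0.104  0.001]
turn 0.0 shift [122.9   0.8  -0.2]
```

The stack fit puts the upper cup 23.6 mm up and aligned within about 1 mm, so it is nested. Now gripping the lower collar.

Call:
apply_moves([
  [0,20,1,0,0],
  [0,35,0,0,0],
  [0,35,0,0,0],
  [0,21,0,0,0],
  [0,10,0,0,0],
  [0,0,0,0,0],
  [0,0,0,0,0],
  [1,0,0,0,0],
  [1,0,0,0,0],
  [1,0,0,0,0],
])

```text
t: 20.8
eef_pos: [669.7, -107.3, 56.4]
tcp_rot: [-0.198, 1.57, -0.302]
ft_force: [-0.3, 0.3, -0.6]
opening: 0.799
```

Call:
apply_moves([
  [1,0,0,0,0],
  [1,0,0,0,0],
  [1,0,0,0,0],
  [1,0,0,0,0],
  [1,0,0,0,0],
])

```text
t: 21.3
eef_pos: [669.5, -107.3, 55.9]
tcp_rot: [-0.425, 1.57, -0.529]
ft_force: [-0.9, 0.1, 4.8]
opening: 0.65
```

Call:
apply_moves([
  [1,-8,0,0,0],
  [1,-20,0,0,0],
  [1,-30,0,0,0],
  [1,-35,0,0,0],
  [1,-25,0,0,0],
  [1,0,0,0,0],
  [1,0,0,0,0],
])

```text
t: 22.0
eef_pos: [669.3, -107.2, 173.7]
tcp_rot: [-0.375, 1.57, -0.479]
ft_force: [-0.9, -0.0, -1.6]
opening: 0.65
```

Run:
```python
from h import *
b=load('scene0.png');d=load('side0.png'); np.set_printoptions(precision=0,suppress=True)
print(np.mean([onz(b,*p,90)[:2] for p in [(255,75),(331,58),(356,95),(277,133)]],0),onz(b,356,95,90),onz(b,356,112,0),onz(b,278,135,0),onz(d,492,228,0),onz(d,415,183,0))
print(np.mean([onz(d,*p,90)[:2] for p in [(461,133),(540,173),(492,208),(415,165)]],0))
B=b['pixels'][45:145,240:370,::-1];D=d['pixels'][120:240,400:550,::-1]
cv2.imwrite('pics/v9.png',np.hstack([cv2.resize(B,(400,308),interpolation=2),cv2.resize(D,(400,308),interpolation=2)]))
plan([460,-300,160])
a=shot('side','s11.png')
c=shot('scene','sc11.png')
```

```text
[ 468. -287.] [ 377. -198.   90.] [ 353. -221.    0.] [ 567. -268.    0.] [ 365. -235.    0.] [ 568. -252.    0.]
[ 454. -287.]
t 22.0 tcp [ 669. -107.  174.] q6 -0.15 open 0.65 F [-1. -0. -2.]
axes x [ 0. -0. -1.] y [ 0.  1. -0.] z [ 1. -0.  0.]
turn 0.0 shift [  14. -214. -188.]
```

View pics/v9.png

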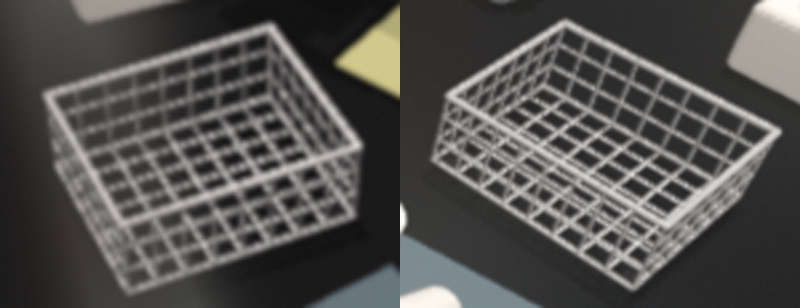

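Run:
```python
from fit import *
np.set_printoptions(precision=0,suppress=True)
b=load('scene0.png');d=load('side0.png')
for c,P in ((b,[(255.3,75.8),(327.8,53.8),(356.4,93.1),(279.7,117.1)]),(d,[(461.9,128.6),(541.8,170.7),(500.5,207.7),(417.6,157)])):
    Q=np.array([onz(c,*p,90)[:2] for p in P]); print(Q.tolist(),Q.mean(0),[np.linalg.norm(Q[i]-Q[i-1]) for i in range(4)])
# pair check while held: cups at z 118 and 142
a=load('s11.png');c=load('sc11.png'); h=118
for k,bb in ((a,0),(c,0)):
    pts=np.vstack([cup(669,-107,None,h),cup(669,-107,None,h+24)]); q=np.array([proj(k,p) for p in pts]); lo=q.min(0).astype(int)-6; hi=q.max(0).astype(int)+7
    bx=(max(0,lo[0]),max(0,lo[1]),hi[0],hi[1]); m=mask(k,bx); D=draw(k,cup(669,-107,None,h),bx)|draw(k,cup(669,-107,None,h+24),bx); L=draw(k,cup(669,-107,None,h),bx)
    print('IoU',round((m&D).sum()/(m|D).sum(),2),'mask in model',round((m&D).sum()/m.sum(),2),'lower cup visible share',round((m&L).sum()/L.sum(),2))
plan([460,-287,174])
```

```text
[[546.3873814576102, -401.3840334898499], [343.6830724925826, -367.8855048454168], [371.9716930365689, -202.55306750320858], [571.7534893779855, -239.50052153719878]] [ 458. -303.] [np.float64(163.85881384030665), np.float64(205.45361591933903), np.float64(167.7350914084374), np.float64(203.1695855904546)]
[[542.7589706087089, -401.7066883270735], [340.2520862351533, -369.3014905683648], [366.293593778528, -205.41079952886298], [571.2659806286601, -237.08422540112463]] [ 455. -303.] [np.float64(167.0724541032513), np.float64(205.0832393455536), np.float64(165.94673460040448), np.float64(207.40512355659362)]
IoU 0.66 mask in model 0.81 lower cup visible share 0.86
IoU 0.7 mask in model 1.0 lower cup visible share 0.86
t 22.1 tcp [ 669. -107.  172.] q6 -0.15 open 0.652 F [-0.  0. -1.]
axes x [-0.  0. -1.] y [0. 1. 0.] z [ 1. -0. -0.]
turn 0.0 shift [  -1. -201. -189.]
```

Run:
```python
from h import *
plan([456.5,-303,174],-9)
```

```text
t 22.1 tcp [ 668.9 -107.1  172.3] q6 -0.15 open 0.652 F [-0.1  0.  -0.7]
axes x [-0.002  0.    -1.   ] y [0.156 0.988 0.   ] z [ 0.988 -0.156 -0.002]
turn 3.04 shift [  -1.3 -226.7 -179.1]
```

Call:
apply_moves([
  [1,-4,0,0,3],
  [1,0,-12,-9,0],
  [1,0,-24,-19,0],
  [1,0,-30,-24,0],
  [1,0,-32,-25,0],
  [1,0,-32,-25,0],
  [1,0,-32,-25,0],
  [1,0,-30,-24,0],
  [1,0,-22,-18,0],
  [1,0,-12,-10,0],
])

```text
t: 23.1
eef_pos: [455.0, -303.9, 177.0]
tcp_rot: [2.792, 1.569, 2.635]
ft_force: [0.4, -0.5, 0.4]
opening: 0.653
```

Call:
apply_moves([
  [1,0,0,0,0],
  [1,15,0,0,0],
  [1,25,0,0,0],
  [1,25,0,0,0],
  [1,20,0,0,0],
  [1,10,0,0,0],
  [1,4,0,0,0],
  [1,0,0,0,0],
  [1,0,0,0,0],
])

```text
t: 24.0
eef_pos: [457.9, -302.7, 79.4]
tcp_rot: [-0.566, 1.57, -0.722]
ft_force: [-0.1, -0.2, -0.6]
opening: 0.653
```

Call:
apply_moves([
  [1,3,0,0,0],
  [1,3,0,0,0],
  [1,3,0,0,0],
  [1,1,0,0,0],
  [1,0,0,0,0],
])

```text
t: 24.5
eef_pos: [457.4, -302.6, 68.5]
tcp_rot: [2.784, 1.571, 2.628]
ft_force: [-0.5, 0.3, -0.3]
opening: 0.653
```

Call:
apply_moves([
  [0.3,0,0,0,0],
  [0.2,0,0,0,0],
  [0.1,0,0,0,0],
  [0,0,0,0,0],
  [0,0,0,0,0],
  [0,0,0,0,0],
  [0,-20,0,0,0],
  [0,-40,0,0,0],
  [0,-45,0,0,0],
  [0,-35,0,0,0],
])

```text
t: 25.5
eef_pos: [457.5, -302.7, 211.0]
tcp_rot: [-0.584, 1.569, -0.74]
ft_force: [0.4, -0.7, -0.1]
opening: 0.998
```

Call:
apply_moves([
  [0,0,40,0,0],
  [0,0,45,0,0],
  [0,0,45,0,0],
  [0,0,40,0,0],
  [0,0,30,0,0],
  [0,0,0,0,0],
  [0,0,0,0,0],
])

```text
t: 26.2
eef_pos: [488.7, -104.7, 208.7]
tcp_rot: [-0.88, 1.57, -1.035]
ft_force: [0.2, -0.4, 0.0]
opening: 1.003
```

Run:
```python
from h import *
s=load('scene0.png')
a=shot('side','s12.png');b=shot('scene','sc12.png');plan([456,-303,170])
cv2.imwrite('pics/v10.png',np.hstack([cv2.resize(a['pixels'][:,:,::-1],(400,250)),cv2.resize(b['pixels'][:,:,::-1],(400,250))]))
```

```text
t 26.3 tcp [ 488.6 -105.7  208.6] q6 -0.19 open 0.999 F [ 1.6 -0.  -0.1]
axes x [ 0. -0. -1.] y [ 0.156  0.988 -0.   ] z [ 0.988 -0.156  0.   ]
turn 0.0 shift [  38.7 -199.9   -1.4]
```

Run:
```python
from fit import *
for n,k in (('side','s12.png'),('scene','sc12.png')):
    c=load(k);c0=load(n+'0.png'); df=np.abs(c['pixels'].astype(int)-c0['pixels']).sum(2)
    D=[];pts=[cup(457.5,-302.7,None,12),cup(457.5,-302.7,None,36)]
    q=np.array([proj(c,p) for p in np.vstack(pts)]);lo=q.min(0).astype(int)-5;hi=q.max(0).astype(int)+6;bx=(*lo,*hi)
    M=draw(c,pts[0],bx)|draw(c,pts[1],bx); im=cv2.resize(c['pixels'][lo[1]:hi[1],lo[0]:hi[0]],None,fx=S,fy=S); m=(im[...,0]>110).astype(np.uint8)
    d=(cv2.resize(df[lo[1]:hi[1],lo[0]:hi[0]].astype(np.float32),None,fx=S,fy=S)>60).astype(np.uint8)
    print(n,'model filled white',round((m&M).sum()/M.sum(),2),'white outside',round((m&(1-M)).sum()/(1-M).sum(),2),'changed in/out',round((d&M).sum()/M.sum(),2),round((d&(1-M)).sum()/(1-M).sum(),2))
    for nm,X,r in (('beaker',(665,115,34),22),('dish',(574,-132,9),20),('stand site',(669,-107,40),22),('tipbox',(735,-300,40),22),('marker',onz(c0,*((280,212) if n=='side' else (275,257)),6),16),('pipette',onz(c0,*((285,182) if n=='side' else (240,240)),15),24)):
        u,v=[int(w) for w in proj(c,X)]; print('  ',nm,(u,v),'changed frac',round((df[max(0,v-r):v+r,max(0,u-r):u+r]>60).mean(),2))
```

```text
side model filled white 0.7 white outside 0.27 changed in/out 0.77 0.36
   beaker (280, 247) changed frac 0.0
   dish (386, 207) changed frac 0.15
   stand site (347, 184) changed frac 0.51
   tipbox (371, 134) changed frac 0.0
   marker (279, 212) changed frac 0.0
   pipette (285, 182) changed frac 0.0
scene model filled white 0.61 white outside 0.25 changed in/out 0.8 0.31
   beaker (332, 256) changed frac 0.0
   dish (304, 167) changed frac 0.09
   stand site (275, 184) changed frac 0.52
   tipbox (210, 144) changed frac 0.0
   marker (275, 256) changed frac 0.0
   pipette (240, 239) changed frac 0.0
```

Run:
```python
from h import *
for n,k in (('side','s12.png'),('scene','sc12.png')):
    c=shot(n,n+'13.png'); df=np.abs(c['pixels'].astype(int)-load(k)['pixels']).sum(2); 
    q=np.array([proj(c,[x,y,z]) for x in (340,572) for y in (-402,-202) for z in (0,110)]);lo=np.maximum(q.min(0),0).astype(int);hi=q.max(0).astype(int)
    print(n,'basket change since last',(df[lo[1]:hi[1],lo[0]:hi[0]]>40).mean())
    im=c['pixels'].astype(int); d0=np.abs(im-load(n+'0.png')['pixels']).sum(2); w=(d0>90)&(im.min(2)>130)
    sub=w[lo[1]:hi[1],lo[0]:hi[0]].astype(np.uint8); k_,l,st,ce=cv2.connectedComponentsWithStats(sub); i=1+np.argmax(st[1:,4]); print(st[i],'centre',ce[i]+lo,'expect',proj(c,[457.5,-302.7,70]))
env.job_done()
```

```text
side basket change since last 0.002842127842127842
[ 70  35  25  20 215] centre [486.62790698 162.44651163] expect (np.float64(474.96435328100785), np.float64(170.270431306072))
scene basket change since last 0.0017722640673460345
[ 47  31  22  38 309] centre [301.27184466  90.04530744] expect (np.float64(305.60717191706374), np.float64(89.93810405755437))
the job is handed in; nothing more can be done
```

The job is handed in, and on my last checks both cups are in the wire basket, at rest and released. No verdict was reported.

**What I did**
- **Uprighting:** I gripped the fallen cup low across its cone. I tipped it up on the fixed tube rack's edge, then by pressing and dragging its base edge on the bench. It jammed at about 24° from vertical, most likely against the gripper's body, so I let it go there and it settled upright. The fit in both views gave a tilt under 1°.
- **Nesting:** I took it again by the collar, lowered it into the standing cup and released it. The fit put it 23.6 mm up and about 1 mm off centre.
- **Basket:** I gripped the lower collar, lifted the pair about 118 mm and lowered it into the basket. I let go with the bottom at about 12 mm, the inner floor, well below the rim, at about 25 s.

**Last checks**
- The basket region did not change between the last two pictures, and white cup pixels lie inside it in both views.
- Beaker, tip box, marker and pipette show no pixel change. The dish area changed by 9–15 %, which I put down to shadow and the removed cup; I did not check this further. The jar was not checked, but the arm never went near it.

**Not settled or disagreeing**
- I could not view the final picture because the 12-view limit was reached. In the side view the white blob sits about 14 px from where a standing stack would be, so I don't know whether the stack stands or leans.
- Fitting the nested stack one camera at a time gave 28.5 mm instead of 23.6 mm; I trusted the two-camera fit.
- The wrist force reached 55 N while pushing at the rack. That is below the 120 N limit, but I could not measure the force on the gripper's body, which has a 40 N limit.

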